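Turn the spice carousel to bring the gold-capped jar to the front

ROBOT

A 7-joint arm with a two-finger parallel gripper is mounted at the origin on a cart in front of the work surface, level with it; the furniture and walls round the work are solid. World frame = base frame: x ahead of the robot, y to its left, z up, the work surface at z = 0. Lengths are in m, angles in rad, forces in N, time in s.
With the tool pointing down it reaches from about 0.4 to 0.875 m from the base axis. Payload 6.5 kg.
Tool frame: the origin (TCP) lies midway between the tips of the shut fingers; the grasp point (between the pads) lies ctrl.pinch_z behind it (ctrl.pinch_z is the distance from the TCP to the grasp point, in m); z points along the fingers, y is the line along which they close (so a half turn about z gives the same grasp; the last joint's range is limited). The gripper opens to 85 mm and grips with 20 to 120 N. Pads are 22 mm wide; open, the fingers measure 114 mm over their backs; the gripper's body (76 mm by 85 mm) begins 54 mm behind the grasp point. The pads swing forward as they close: fully open they stand 13 mm farther back than shut.
Start: joints at [-1.311, 0.536, -0.004, 1.538, 0.003, 1.067, -0.071], TCP at [0.208, 0.616, 0.231] pointing down, gripper open.
Joint ranges: [-2.7, 2.7], [-0.37, 2.16], [-1.27, 1.26], [0.24, 2.4], [-1.31, 4.45], [0.19, 1.91], [-2.76, 2.76]. Speed limits (rad/s): [2.39, 2.39, 3.14, 3.14, 3.14, 3.14, 3.14].

INTERFACE

Orientations are given as [roll, pitch, yaw] about the fixed x, y, z axes, in that order (R = Rz(yaw) Ry(pitch) Rx(roll)).
In Python, from bench import ctrl, viewer, workorder gives the robot as it stands.
- The arm moves only by the tool apply_moves, never from a script. Its argument "series" is a list of rows, each an object with "linear": the shift along the tool's x, y, z in m, a list of three; "angular": the turn, a rotation vector about the tool's x, y, z in rad, a list of three; "jaw": the gripper command: -1 is fully open, 1 is shut, values between are in proportion. A call has 1 to 5 rows; each row shifts and turns the commanded pose from where the row before left it, along the tool's axes as they then stand; what a row does not reach is not made up. A row lasts 1/8 s, in which the tool goes at most 62.5 mm and 10.7 degrees, less where a joint would pass 70% of its speed; a pose out of reach is approached as far as the arm can. A call is refused whole if a number of a shift passes 0.0625 or a number of a turn 0.188, either way. A call with a gripper value outside its range is refused whole. The fingers move at their own pace and stop on an object; "newtons" is the grip in N (left out, the last holds). Time passes only in rows, so rows that do not move let the fingers close. It gives the time, the measured TCP pose, the force, the opening and the grip force at its end, in the units of the state.
- ctrl.observe(): the state, without advancing time (a new reading comes with each control period).
- viewer.snapshot(name): name is "side" or "top"; returns a dict with "img" (400x640x3 uint8, red, green, blue), "camera_matrix" (3x3 intrinsics, pixels), "rvec" (rotation vector, rad) and "tvec" (3), from world to camera coordinates, as OpenCV has them. Camera axes: x right, y down, z forward; pixel columns grow to the right and rows downward; lengths in m; the calibration is good to about 2 mm. A picture is of the moment at which its call begins. There is no depth.
- workorder.sign_off(): hands the job in; it is judged then, once.
The state is a dict: "clock": time; "qpos": joint angles; "joint_vel": joint speeds; "joint_torque": joint torques, N m; "ee_pos": TCP position; "orientation": TCP orientation; "ft_force": force on the tool from outside, world axes, zero at the start; "wrist_torque": the same for the moment, N m; "finger_gap": finger opening in m; "gripper_force": force on a finger pad.
Only numpy, scipy, OpenCV 4.12 (cv2) and the standard library are available. Lean on these libraries where they do the work, as an engineer would, in place of code of your own. Each camera call takes 0.05 s, during which the arm holds its last target. There are 200 camera calls.

TASK

Turn the spice carousel by gently pushing the dark pegs on its rim with closed fingers, until the gold-capped spice jar stands at the front, in line with the red marker on the carousel's foot. Only push: do not pinch a peg, do not touch, lift or tip any of the jars on the carousel, and leave the other things on the cooktop where they are. Leave the turntable standing still.

Things in the scene. Friction and masses are not known exactly. Their poses are not given: they have to be found in the camera images.
- carousel: Spice carousel, fixed. Origin on the vertical turning axis at the cooktop surface, z up; its -x axis points to the front, roughly at the robot, along an aluminium tongue that sticks out under the disc and carries a red marker bar (145 to 163 mm from the axis, 8 mm high). On it turns a round light wooden disc, radius 136 mm, top 20 mm above the cooktop, with a brass knob on the axis, 60 mm high.
- turntable (a joint): Angle of the disc in rad, positive anticlockwise from above; at 0 peg_0 stands exactly over the front tongue. No stops within 12 rad. It turns lightly (about 1 N at a peg), stops within a few degrees when no longer pushed and stays where it is left.
- peg_0 (a point): Tip of one of the six equal dark upright wooden pegs on the disc's rim, on the peg's centre line, 114 mm above the cooktop, 125 mm from the axis; the other five follow every 60 degrees. Each peg is 13 mm thick with a 15 mm ball head and rises 94 mm above the disc.
- gold_jar: Upright jar with a gold (mustard yellow) cap and a white label, the only gold cap here, 42 mm across, 96 mm tall; origin at the centre of its underside. Stands loose on the turntable about 60 mm from the axis and rides with it when it is turned steadily; jerks rock it. This is the jar to bring to the front.
- jar_a: Upright jar with a black cap and a black-green label, 41 mm across, 105 mm tall; origin at the centre of its underside. Stands loose on the turntable about 60 mm from the axis and rides with it when it is turned steadily; jerks rock it.
- jar_b: Upright jar with a black cap and a white-red label, 41 mm across, 105 mm tall; origin at the centre of its underside. Stands loose on the turntable about 60 mm from the axis and rides with it when it is turned steadily; jerks rock it.
- jar_c: Upright jar with a dark brown cap and a blue label, 41 mm across, 105 mm tall; origin at the centre of its underside. Stands loose on the turntable about 60 mm from the axis and rides with it when it is turned steadily; jerks rock it.
- jar_d: Upright jar with a black cap and a white-red label, just like jar_b, 41 mm across, 105 mm tall; origin at the centre of its underside. Stands loose on the turntable about 60 mm from the axis and rides with it when it is turned steadily; jerks rock it.
- coffee_pot: White stove-top coffee pot with a red handle, 99x150x209 mm, origin under its centre; stands at the back left. Leave alone.
- jam_jar: Jam jar with a white lid and red content, 65 mm across, 90 mm tall, origin under its centre; at the front left. Leave alone.
- tin: Food tin, 75 mm across, 58 mm tall, origin under its centre; at the back right. Leave alone.
- grinder: Pepper grinder with a black head, 52 mm across, 175 mm tall, origin under its centre; at the back. Leave alone.
- timer: Round kitchen timer, green over white, 68 mm across, 44 mm tall, origin under its centre; at the front right. Leave alone.
- garlic: Garlic bulb, 48 mm across, 49 mm tall, origin under its centre; at the front left. Leave alone.
Not all that is in view belongs to the job. Leave any orange or turquoise look-alike of the jar_d alone.

How it is judged:
By the outcome, as a careful person would: the job done as asked, in the order asked, and still so for the second after the job is handed in, with the robot touching nothing.
It also fails if it takes over 72 s, if anything falls off the work surface, if the arm or the gripper's body presses on something with over 40 N, if the wrist force passes 120 N, or if a joint passes its speed limit or range.

## Working session

There is one attempt and no reset: what is moved stays moved. The work goes in short steps, Python scripts to look and compute and a tool call to move; the robot and the scene stay as the last step left them, time stands still between calls to the robot, and variables do not carry over. Pictures are saved under pics/ and viewed, at most 10 in all, crops included, and the job is handed in when it is done.

Besides the shell and the picture viewer there is one more tool, called after "Emit:" by a JSON object that holds its "name" and its "arguments". apply_moves: Moves the arm, as the interface text tells. Its arguments: {"type":"object","properties":{"series":{"type":"array","items":{"type":"object","properties":{"linear":{"type":"array","items":{"type":"number"}},"angular":{"type":"array","items":{"type":"number"}},"jaw":{"type":"number"}}}},"newtons":{"type":"number"}},"required":["series"]}

```bash
mkdir -p pics; ls; cat > h.py <<'E'
import cv2,numpy as np
from bench import ctrl,viewer,workorder
def snap(n,f):
    s=viewer.snapshot(n); cv2.imwrite('pics/'+f,s['img'][...,::-1]); np.savez('cal_'+n,K=s['camera_matrix'],r=s['rvec'],t=s['tvec']); return s
def cal(n):
    c=np.load('cal_%s.npz'%n); return c['K'],c['r'].ravel().astype(float),c['t'].ravel().astype(float)
def ray(n,uv,z):
    K,r,t=cal(n); R=cv2.Rodrigues(r)[0]; o=-R.T@t; d=R.T@np.linalg.inv(K)@np.array([*uv,1.]); return o+d*(z-o[2])/d[2]
def proj(n,P):
    K,r,t=cal(n); return cv2.projectPoints(np.array(P,float).reshape(-1,3),r,t,K,None)[0].reshape(-1,2)
E
python3 - <<'E'
from h import *
for n in('top','side'):
    s=snap(n,n+'0.png'); K,r,t=cal(n); print(n,K[0],-cv2.Rodrigues(r)[0].T@t)
print(ctrl.observe())
E
```

```text
pics
top [399.2363199    0.         321.13235659] [0.48842411 0.0788482  0.9743107 ]
side [487.32864136   0.         324.10831596] [ 0.3364274  -0.87732313  0.79751428]
{'clock': 0.1, 'qpos': array([-1.3111721 ,  0.53709671, -0.00444308,  1.53875878,  0.00259502,
        1.06726289, -0.07120904]), 'joint_vel': array([-5.31532252e-04, -4.06171659e-03, -9.35456528e-05, -3.97227790e-04,
        5.45770528e-04, -1.42226546e-03,  1.18742157e-03]), 'joint_torque': array([ 2.49740049e-03, -5.84569037e+01,  1.05191331e+00, -2.59773016e+01,
        1.26531874e-02,  4.71645762e-03,  1.59598500e-05]), 'ee_pos': array([0.20789038, 0.61527769, 0.23050261]), 'orientation': array([-3.14007639e+00,  1.05906060e-04,  2.81583256e+00]), 'ft_force': array([ 0.37525085, -0.4706344 , -0.25593319]), 'wrist_torque': array([-0.00816552,  0.03240182,  0.05870052]), 'gripper_force': 0.0, 'finger_gap': 0.08544855025599389}
```

View pics/top0.png

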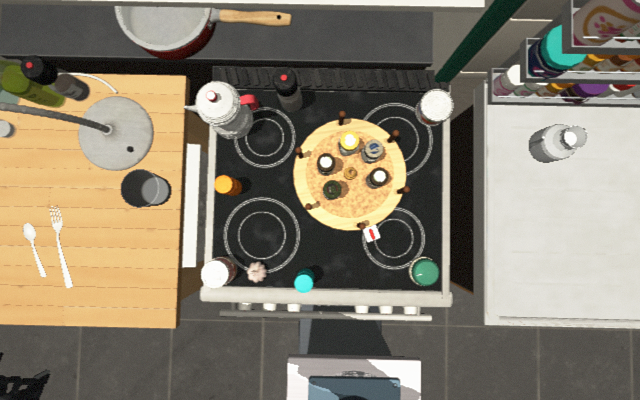

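View pics/side0.png

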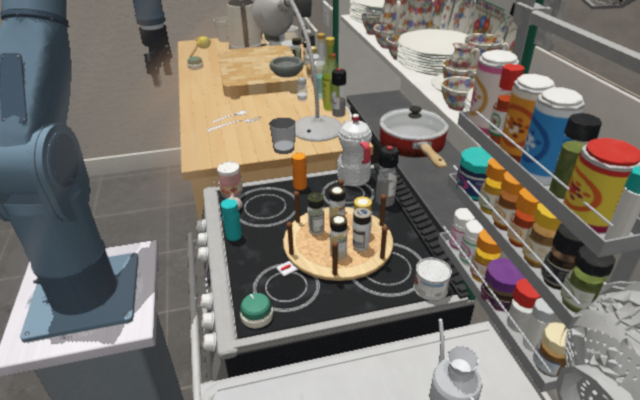

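The top view shows the carousel at about (350,173) with the red marker at (372,233). The gold cap is at (349,140), on the far side. It is the only yellow cap on the disc; the orange jar at (228,185) and the turquoise jar at (304,281) are look-alikes off it. I'll enlarge the carousel to confirm.

```bash
python3 - <<'E'
from h import *
i=cv2.imread('pics/top0.png')[100:250,270:430]
cv2.imwrite('pics/c0.png',cv2.resize(i,None,fx=4,fy=4,interpolation=cv2.INTER_CUBIC))
E
```

```text
(no output)
```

View pics/c0.png

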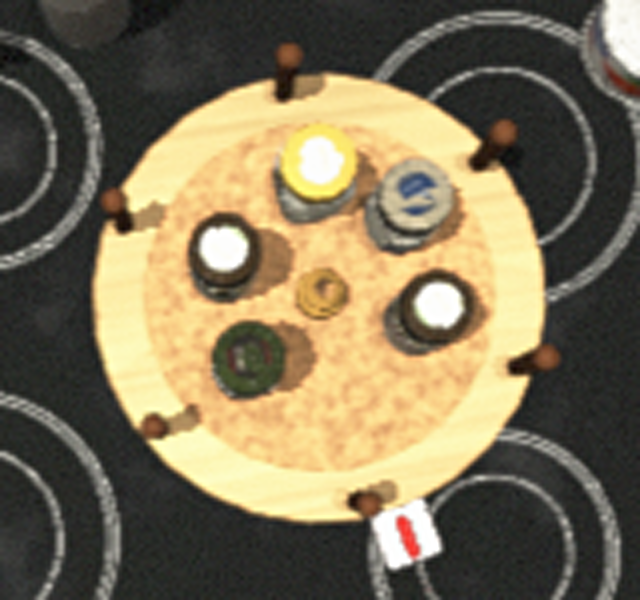

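The crop shows peg heads at (289,55), (503,132), (546,357), (367,503), (153,426) and (113,202). The gold cap is at (319,160), the knob at (322,293) and the red marker at (407,537), all in crop pixels.

```bash
cat >> h.py <<'E'
def c2w(uv,z): return ray('top',(np.array(uv)+.5)/4-.5+np.array([270,100]),z)
E
python3 - <<'E'
from h import *
pegs=np.array([c2w(p,.107) for p in [(289,55),(503,132),(546,357),(367,503),(153,426),(113,202)]])
A=np.c_[2*pegs[:,:2],np.ones(6)]; s=np.linalg.lstsq(A,(pegs[:,:2]**2).sum(1),rcond=None)[0]; c=s[:2]
print('c',c,'R',np.sqrt(s[2]+c@c),'knob',c2w((322,293),.06))
ang=lambda p:(np.degrees(np.arctan2(*(p[:2]-c)[::-1])),np.hypot(*(p[:2]-c)))
for p in pegs: print('peg',p.round(3),ang(p))
print('gold',ang(c2w((319,160),.096)),'mark',c2w((407,537),.008),ang(c2w((407,537),.008)))
for n,p in dict(blue=(418,197),b1=(440,303),b2=(223,248),a=(249,357)).items(): print(n,ang(c2w(p,.105)))
for n,u in dict(jam=(218,270),garl=(257,271),turq=(304,280),timer=(425,271),tin=(436,105),orange=(228,185),grinder=(286,82)).items(): print(n,ray('top',u,.05))
E
```

```text
c [0.59183786 0.01962376] R 0.12498158032545535 knob [0.58848079 0.02014893 0.06      ]
peg [0.714 0.044 0.107] (np.float64(11.140594398185433), np.float64(0.12482607406538096))
peg [ 0.674 -0.074  0.107] (np.float64(-48.78932803537014), np.float64(0.12480555942338786))
peg [ 0.551 -0.099  0.107] (np.float64(-108.94622489126161), np.float64(0.12559207235825326))
peg [ 0.47  -0.003  0.107] (np.float64(-169.36651851390582), np.float64(0.1242527452908943))
peg [0.509 0.114 0.107] (np.float64(131.48269380482463), np.float64(0.12537172431610782))
peg [0.631 0.138 0.107] (np.float64(71.81651804248393), np.float64(0.1250368485078339))
gold (np.float64(5.034801901649267), np.float64(0.06699750743252364)) mark [ 0.44770783 -0.03710364  0.008     ] (np.float64(-158.5161498443998), np.float64(0.1548917787110209))
blue (np.float64(-46.51310778580338), np.float64(0.06640283378056239))
b1 (np.float64(-101.43895883889066), np.float64(0.062315649361320946))
b2 (np.float64(75.25450462571833), np.float64(0.06002007613846752))
a (np.float64(136.09150365594252), np.float64(0.06135904286242099))
jam [0.35872032 0.31888409 0.05      ]
garl [0.35853931 0.22908373 0.05      ]
turq [0.34061248 0.12059973 0.05      ]
timer [ 0.36754215 -0.15615119  0.05      ]
tin [ 0.75361771 -0.17853462  0.05      ]
orange [0.55507183 0.30271759 0.05      ]
grinder [0.80121123 0.17444612 0.05      ]
```

Emit:
{"name": "apply_moves", "arguments": {"series": [{"angular": [0,0,-0.163],"jaw": 1},{"angular": [0,0,-0.163],"jaw": 1},{"linear": [-0.035,-0.038,0],"jaw": 1},{"linear": [-0.035,-0.038,0],"jaw": 1},{"linear": [-0.035,-0.038,0],"jaw": 1}]}}

```text
$.series[0]: bad value
```

Emit:
{"name": "apply_moves", "arguments": {"series": [{"linear": [0,0,0],"angular": [0,0,-0.163],"jaw": 1},{"linear": [0,0,0],"angular": [0,0,-0.163],"jaw": 1},{"linear": [-0.035,-0.038,0],"angular": [0,0,0],"jaw": 1},{"linear": [-0.035,-0.038,0],"angular": [0,0,0],"jaw": 1},{"linear": [-0.035,-0.038,0],"angular": [0,0,0],"jaw": 1}]}}

```text
clock: 0.72
ee_pos: [0.314, 0.5002, 0.2309]
orientation: [-3.141, -0.0, -3.141]
ft_force: [0.4, -0.7, 0.1]
finger_gap: 0.0004
gripper_force: 0.0
```

Tracks well. From here I need dx = 0.386 and dy = -0.415.

Emit:
{"name": "apply_moves", "arguments": {"series": [{"linear": [-0.035,-0.038,0],"angular": [0,0,0],"jaw": 1},{"linear": [-0.035,-0.038,0],"angular": [0,0,0],"jaw": 1},{"linear": [-0.035,-0.038,0],"angular": [0,0,0],"jaw": 1},{"linear": [-0.035,-0.038,0],"angular": [0,0,0],"jaw": 1},{"linear": [-0.035,-0.038,0],"angular": [0,0,0],"jaw": 1}]}}

```text
clock: 1.35
ee_pos: [0.4889, 0.3104, 0.2311]
orientation: [-3.141, -0.0, -3.141]
ft_force: [1.0, -0.2, -0.5]
finger_gap: -0.0002
gripper_force: 0.0
```

Emit:
{"name": "apply_moves", "arguments": {"series": [{"linear": [-0.035,-0.038,0],"angular": [0,0,0],"jaw": 1},{"linear": [-0.035,-0.038,0],"angular": [0,0,0],"jaw": 1},{"linear": [-0.035,-0.038,0],"angular": [0,0,0],"jaw": 1},{"linear": [-0.035,-0.038,0],"angular": [0,0,0],"jaw": 1},{"linear": [-0.035,-0.038,0],"angular": [0,0,0],"jaw": 1}]}}

```text
clock: 1.98
ee_pos: [0.6639, 0.1206, 0.2309]
orientation: [-3.142, -0.001, -3.141]
ft_force: [0.6, -0.3, -0.3]
finger_gap: 0.0002
gripper_force: 0.0
```

```bash
python3 - <<'E'
from h import *
o=ctrl.observe(); print(o['clock'],o['ee_pos'],o['qpos'].round(2),ctrl.pinch_z)
# waypoints on the circle
for a in range(31,-150,-6): print(a,(np.array([.590,.020])+.126*np.array([np.cos(np.radians(a)),np.sin(np.radians(a))])).round(3))
E
```

```text
1.975 [0.66385418 0.12061721 0.23087915] [-0.3   0.58  0.09  1.47 -0.05  1.09  1.37] 0.0187
31 [0.698 0.085]
25 [0.704 0.073]
19 [0.709 0.061]
13 [0.713 0.048]
7 [0.715 0.035]
1 [0.716 0.022]
-5 [0.716 0.009]
-11 [ 0.714 -0.004]
-17 [ 0.71  -0.017]
-23 [ 0.706 -0.029]
-29 [ 0.7   -0.041]
-35 [ 0.693 -0.052]
-41 [ 0.685 -0.063]
-47 [ 0.676 -0.072]
-53 [ 0.666 -0.081]
-59 [ 0.655 -0.088]
-65 [ 0.643 -0.094]
-71 [ 0.631 -0.099]
-77 [ 0.618 -0.103]
-83 [ 0.605 -0.105]
-89 [ 0.592 -0.106]
-95 [ 0.579 -0.106]
-101 [ 0.566 -0.104]
-107 [ 0.553 -0.1  ]
-113 [ 0.541 -0.096]
-119 [ 0.529 -0.09 ]
-125 [ 0.518 -0.083]
-131 [ 0.507 -0.075]
-137 [ 0.498 -0.066]
-143 [ 0.489 -0.056]
-149 [ 0.482 -0.045]
```

Emit:
{"name": "apply_moves", "arguments": {"series": [{"linear": [-0.036,-0.038,0],"angular": [0,0,0],"jaw": 1},{"linear": [0,0,0.05],"angular": [0,0,0],"jaw": 1},{"linear": [0,0,0.05],"angular": [0,0,0],"jaw": 1},{"linear": [0,0,0.03],"angular": [0,0,0],"jaw": 1},{"linear": [0,0,0.018],"angular": [0,0,0],"jaw": 1}]}}

```text
clock: 2.6
ee_pos: [0.6979, 0.0838, 0.081]
orientation: [-3.141, -0.003, -3.141]
ft_force: [0.5, 0.2, 0.7]
finger_gap: 0.0001
gripper_force: 0.0
```

```bash
python3 - <<'E'
from h import *
snap('side','s1.png')
cv2.imwrite('pics/s1c.png',cv2.resize(cv2.imread('pics/s1.png')[120:320,220:480],None,fx=3,fy=3))
E
```

```text
(no output)
```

View pics/s1c.png

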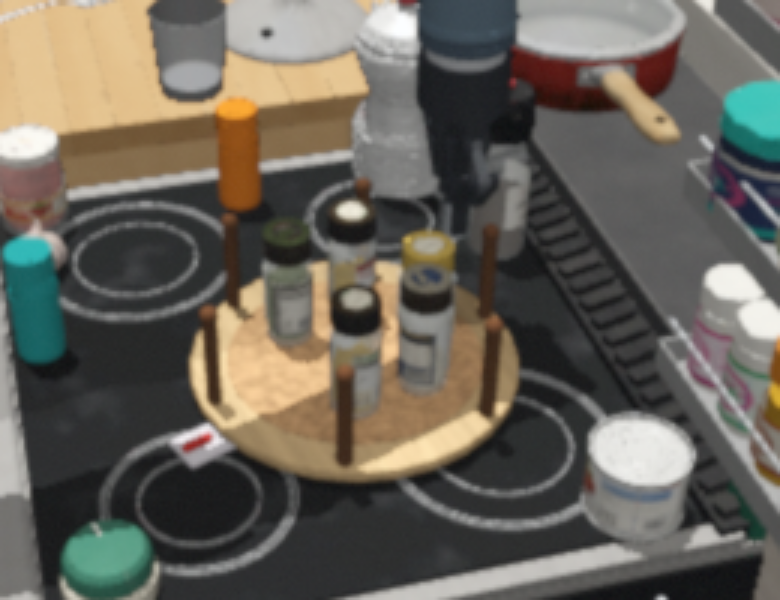

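The shut fingers at (455,220) stand clear behind the back peg at (488,240), and all the jars are upright. I'll start the slow clockwise push.

Emit:
{"name": "apply_moves", "arguments": {"series": [{"linear": [-0.003,-0.005,0],"angular": [0,0,0],"jaw": 1},{"linear": [-0.003,-0.006,0],"angular": [0,0,0],"jaw": 1},{"linear": [-0.003,-0.006,0],"angular": [0,0,0],"jaw": 1},{"linear": [-0.002,-0.006,0],"angular": [0,0,0],"jaw": 1},{"linear": [-0.002,-0.0065,0],"angular": [0,0,0],"jaw": 1}]}}

```text
clock: 3.28
ee_pos: [0.7124, 0.0542, 0.0836]
orientation: [3.141, 0.0, -3.141]
ft_force: [-1.5, 1.6, -0.3]
finger_gap: 0.0002
gripper_force: 0.4
```

Emit:
{"name": "apply_moves", "arguments": {"series": [{"linear": [-0.001,-0.009,0],"angular": [0,0,0],"jaw": 1},{"linear": [-0.001,-0.01,0],"angular": [0,0,0],"jaw": 1},{"linear": [-0.001,-0.011,0],"angular": [0,0,0],"jaw": 1},{"linear": [0,-0.011,0],"angular": [0,0,0],"jaw": 1},{"linear": [0.001,-0.011,0],"angular": [0,0,0],"jaw": 1}]}}

```text
clock: 3.9
ee_pos: [0.7139, 0.0015, 0.0831]
orientation: [-3.142, -0.0, -3.142]
ft_force: [-1.3, 1.0, 0.6]
finger_gap: -0.0004
gripper_force: 0.5
```

Emit:
{"name": "apply_moves", "arguments": {"series": [{"linear": [0.002,-0.011,0],"angular": [0,0,0],"jaw": 1},{"linear": [0.003,-0.0105,0],"angular": [0,0,0],"jaw": 1},{"linear": [0.004,-0.01,0],"angular": [0,0,0],"jaw": 1},{"linear": [0.005,-0.01,0],"angular": [0,0,0],"jaw": 1},{"linear": [0.0055,-0.0095,0],"angular": [0,0,0],"jaw": 1}]}}

```text
clock: 4.53
ee_pos: [0.6945, -0.0494, 0.0834]
orientation: [-3.141, 0.0, -3.141]
ft_force: [-0.0, 0.7, 0.5]
finger_gap: -0.0
gripper_force: 0.3
```

```bash
python3 - <<'E'
from h import *
o=ctrl.observe();print(o['clock'],o['ee_pos'],o['ft_force'])
p=o['ee_pos'][:2]-[.59,.02];print(np.degrees(np.arctan2(p[1],p[0])),np.hypot(*p))
snap('side','s2.png')
cv2.imwrite('pics/s2c.png',cv2.resize(cv2.imread('pics/s2.png')[120:320,220:480],None,fx=3,fy=3))
E
```

```text
4.525 [ 0.69450301 -0.04936699  0.08343781] [-0.04620199  0.69950778  0.45621111]
-33.5754052957893 0.12542989466118032
```

View pics/s2c.png

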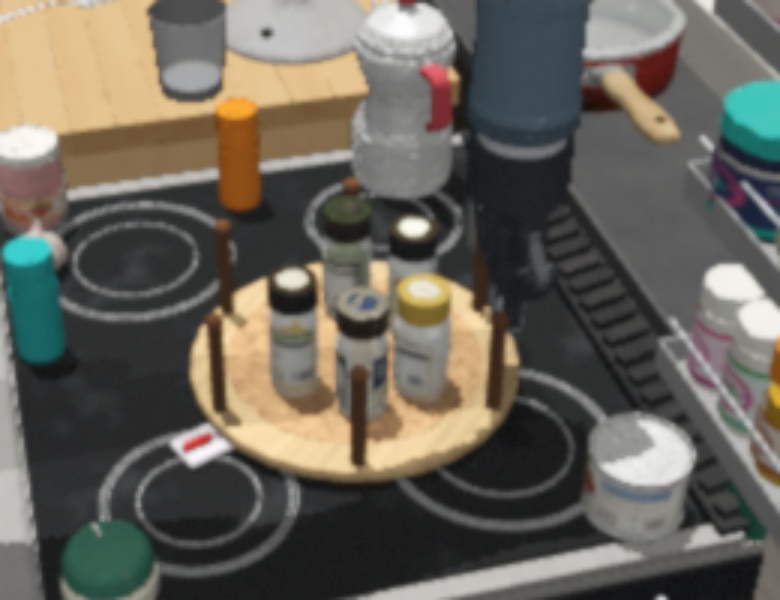

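It works: the disc has turned about 50° and the jars are upright. The gold cap is now at (424,290). I'll continue along the circle.

Emit:
{"name": "apply_moves", "arguments": {"series": [{"linear": [0.0065,-0.009,0],"angular": [0,0,0],"jaw": 1},{"linear": [0.007,-0.0085,0],"angular": [0,0,0],"jaw": 1},{"linear": [0.008,-0.0075,0],"angular": [0,0,0],"jaw": 1},{"linear": [0.0085,-0.007,0],"angular": [0,0,0],"jaw": 1},{"linear": [0.009,-0.006,0],"angular": [0,0,0],"jaw": 1}]}}

```text
clock: 5.2
ee_pos: [0.6551, -0.0871, 0.0833]
orientation: [-3.141, 0.0, -3.141]
ft_force: [0.5, 1.4, 0.0]
finger_gap: -0.0002
gripper_force: 0.4
```

Emit:
{"name": "apply_moves", "arguments": {"series": [{"linear": [0.0095,-0.0055,0],"angular": [0,0,0],"jaw": 1},{"linear": [0.01,-0.0045,0],"angular": [0,0,0],"jaw": 1},{"linear": [0.0105,-0.0035,0],"angular": [0,0,0],"jaw": 1},{"linear": [0.0105,-0.0025,0],"angular": [0,0,0],"jaw": 1},{"linear": [0.011,-0.0015,0],"angular": [0,0,0],"jaw": 1}]}}

```text
clock: 5.82
ee_pos: [0.6036, -0.1041, 0.0833]
orientation: [3.142, 0.0, -3.141]
ft_force: [1.1, 1.1, 0.2]
finger_gap: 0.0002
gripper_force: 0.4
```

Emit:
{"name": "apply_moves", "arguments": {"series": [{"linear": [0.011,-0.001,0],"angular": [0,0,0],"jaw": 1},{"linear": [0.011,0,0],"angular": [0,0,0],"jaw": 1},{"linear": [0.011,0.001,0],"angular": [0,0,0],"jaw": 1},{"linear": [0.0105,0.002,0],"angular": [0,0,0],"jaw": 1},{"linear": [0.0105,0.003,0],"angular": [0,0,0],"jaw": 1}]}}

```text
clock: 6.45
ee_pos: [0.5496, -0.099, 0.0834]
orientation: [-3.141, 0.0, -3.141]
ft_force: [0.6, 0.6, 0.5]
finger_gap: 0.0003
gripper_force: 0.4
```

```bash
python3 - <<'E'
from h import *
o=ctrl.observe();print(o['clock'],o['ee_pos'],o['ft_force'])
p=o['ee_pos'][:2]-[.59,.02];print(np.degrees(np.arctan2(p[1],p[0])),np.hypot(*p))
a=snap('side','s3.png');b=snap('top','t3.png')
A=cv2.resize(cv2.imread('pics/s3.png')[150:300,240:400],None,fx=2.5,fy=2.5)
B=cv2.resize(cv2.imread('pics/t3.png')[100:250,270:430],None,fx=2.5,fy=2.5)
cv2.imwrite('pics/c3.png',np.hstack([A,B]))
E
```

```text
6.45 [ 0.54958599 -0.09900259  0.08335207] [0.615381   0.5757323  0.50641203]
-108.75780369584999 0.12567780077163204
```

View pics/c3.png

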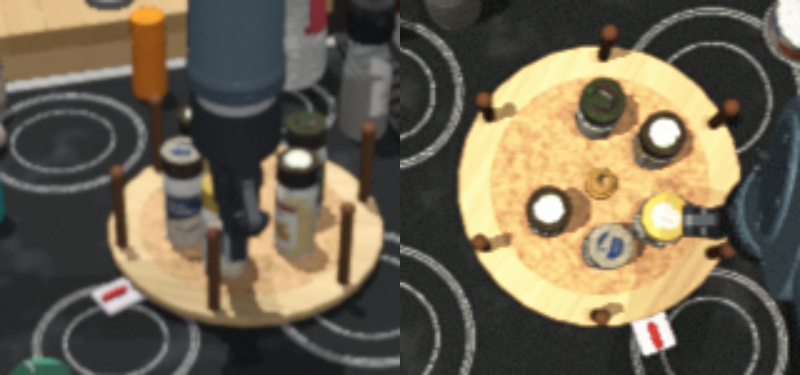

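In the top crop the pegs are at (608,34), (732,107), (722,250) (the pushed one), (600,317), (480,243) and (485,100), and the gold cap is at (663,217). All the jars are upright.

```bash
python3 - <<'E'
from h import *
f=lambda u,z:ray('top',((u[0]-400+.5)/2.5-.5+270,(u[1]+.5)/2.5-.5+100),z)
c=np.array([.5905,.0198])
ang=lambda p:np.degrees(np.arctan2(*(p[:2]-c)[::-1]))
a0=np.array([11.14,-48.8,-108.95,-169.4,131.5,71.8])
for p in [(608,34),(732,107),(722,250),(600,317),(480,243),(485,100)]:
  a=ang(f(p,.107)); print(p,a, (a-11.2+30)%60-30)
print('gold',ang(f((663,217),.096)),'mark',ang(f((653,333),.008)))
E
```

```text
(608, 34) -0.12828105965973402 -11.328281059659734
(732, 107) -60.54251589180832 -11.742515891808324
(722, 250) -121.67390457212805 -12.873904572128055
(600, 317) 179.0221907594264 -12.177809240573595
(480, 243) 119.91413885153972 -11.285861148460299
(485, 100) 59.12063039512243 -12.07936960487757
gold -123.64741700941768 mark -158.36331780458764
```

Emit:
{"name": "apply_moves", "arguments": {"series": [{"linear": [0.0105,0.004,0],"angular": [0,0,0],"jaw": 1},{"linear": [0.01,0.005,0],"angular": [0,0,0],"jaw": 1},{"linear": [0.0095,0.0055,0],"angular": [0,0,0],"jaw": 1},{"linear": [0.009,0.0065,0],"angular": [0,0,0],"jaw": 1},{"linear": [0.005,0.004,0],"angular": [0,0,0],"jaw": 1}]}}

```text
clock: 7.18
ee_pos: [0.505, -0.0736, 0.0832]
orientation: [3.142, -0.001, -3.141]
ft_force: [0.1, 0.2, -0.3]
finger_gap: 0.0001
gripper_force: 0.0
```

Emit:
{"name": "apply_moves", "arguments": {"series": [{"linear": [0.003,0.003,0],"angular": [0,0,0],"jaw": 1},{"linear": [0.0025,0.0025,0],"angular": [0,0,0],"jaw": 1},{"linear": [0,0,0],"angular": [0,0,0],"jaw": 1},{"linear": [0,0,0],"angular": [0,0,0],"jaw": 1},{"linear": [0,-0.01,0],"angular": [0,0,0],"jaw": 1}]}}

```text
clock: 7.8
ee_pos: [0.5009, -0.0784, 0.0833]
orientation: [3.141, 0.0, -3.14]
ft_force: [-0.9, -0.2, -0.4]
finger_gap: -0.0
gripper_force: 0.0
```

Emit:
{"name": "apply_moves", "arguments": {"series": [{"linear": [0,-0.03,0],"angular": [0,0,0],"jaw": 1},{"linear": [0,-0.05,0],"angular": [0,0,0],"jaw": 1},{"linear": [0,-0.05,0],"angular": [0,0,0],"jaw": 1},{"linear": [0,0,0],"angular": [0,0,0],"jaw": 1},{"linear": [0,0,0],"angular": [0,0,0],"jaw": 1}]}}

```text
clock: 8.43
ee_pos: [0.5005, -0.2088, 0.0832]
orientation: [3.141, -0.0, 3.141]
ft_force: [0.1, 0.6, 0.2]
finger_gap: 0.0002
gripper_force: 0.0
```

```bash
python3 - <<'E'
from h import *
o=ctrl.observe();print(o['clock'],o['ee_pos'],o['ft_force'])
b=snap('top','t4.png')
cv2.imwrite('pics/c4.png',cv2.resize(cv2.imread('pics/t4.png')[100:250,270:430],None,fx=4,fy=4,interpolation=cv2.INTER_CUBIC))
E
```

```text
8.425 [ 0.50048764 -0.20879812  0.08315502] [0.09319229 0.57410579 0.15387945]
```

View pics/c4.png

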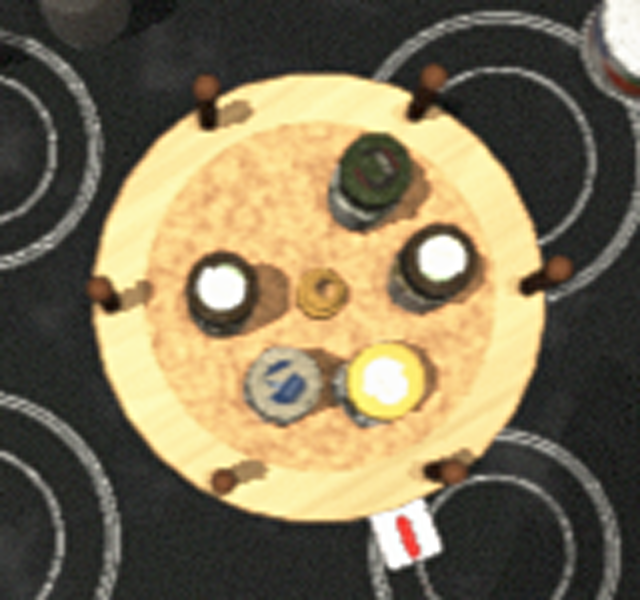

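The disc is at rest and the jars are upright. The pegs are at (207,87), (433,77), (559,268), (454,471), (224,482) and (100,290), the gold cap at (386,381) and the marker at (407,537).

```bash
cat >> h.py <<'E'
def pegang(P):
    w=np.array([c2w(p,.107)[:2] for p in P]); A=np.c_[2*w,np.ones(6)]; c=np.linalg.lstsq(A,(w**2).sum(1),rcond=None)[0][:2]
    c=(c+[.590,.0198])/2
    return c,np.degrees(np.arctan2(w[:,1]-c[1],w[:,0]-c[0]))
E
python3 - <<'E'
from h import *
c0,a0=pegang([(289,55),(503,132),(546,357),(367,503),(153,426),(113,202)])
c,a=pegang([(207,87),(433,77),(559,268),(454,471),(224,482),(100,290)])
m0=np.mean((a0+30-11)%60-30);m=np.mean((a+30-30)%60-30)
print(c0,c,a0.round(1),a.round(1),'phase',m0+11,m+30)
an=lambda p:np.degrees(np.arctan2(p[1]-c[1],p[0]-c[0]))
g0,g,mk=c2w((319,160),.096),c2w((386,381),.096),c2w((407,537),.008)
print('gold',g,an(g0),an(g),np.hypot(*(g[:2]-c)),'mark',an(mk))
E
```

```text
[0.59091893 0.01971188] [0.59079426 0.01959465] [  11.   -48.5 -108.5 -169.2  131.2   71.4] [  33.3  -26.   -85.9 -145.8  153.9   93.9] phase 11.222386319507027 33.883615854130895
gold [ 0.53667484 -0.01364667  0.096     ] 4.982096758178992 -148.44084563937346 0.06351296775409518 mark -158.38395090290848
```

The gold jar needs about 8° more clockwise. I'll make a short straight push in +y on the same peg, now at about (0.487,-0.050).

Emit:
{"name": "apply_moves", "arguments": {"series": [{"linear": [0.0185,0,0],"angular": [0,0,0],"jaw": 1},{"linear": [0,0.05,0],"angular": [0,0,0],"jaw": 1},{"linear": [0,0.05,0],"angular": [0,0,0],"jaw": 1},{"linear": [0,0.025,0],"angular": [0,0,0],"jaw": 1},{"linear": [0,0.004,0],"angular": [0,0,0],"jaw": 1}]}}

```text
clock: 9.1
ee_pos: [0.4822, -0.0764, 0.0833]
orientation: [3.14, -0.0, -3.136]
ft_force: [-0.2, -0.3, 0.6]
finger_gap: 0.0002
gripper_force: 0.0
```

Emit:
{"name": "apply_moves", "arguments": {"series": [{"linear": [0,0.004,0],"angular": [0,0,0],"jaw": 1},{"linear": [0,0.004,0],"angular": [0,0,0],"jaw": 1},{"linear": [0,0.004,0],"angular": [0,0,0],"jaw": 1},{"linear": [0,0.004,0],"angular": [0,0,0],"jaw": 1},{"linear": [0,0.003,0],"angular": [0,0,0],"jaw": 1}]}}

```text
clock: 9.72
ee_pos: [0.4821, -0.0606, 0.0832]
orientation: [-3.142, -0.0, 3.141]
ft_force: [-1.5, -1.4, -0.4]
finger_gap: 0.0003
gripper_force: 0.6
```

Emit:
{"name": "apply_moves", "arguments": {"series": [{"linear": [0,0.002,0],"angular": [0,0,0],"jaw": 1},{"linear": [0,0,0],"angular": [0,0,0],"jaw": 1},{"linear": [0,0,0],"angular": [0,0,0],"jaw": 1},{"linear": [0,-0.01,0],"angular": [0,0,0],"jaw": 1},{"linear": [0,-0.04,0],"angular": [0,0,0],"jaw": 1}]}}

```text
clock: 10.35
ee_pos: [0.4828, -0.1075, 0.0833]
orientation: [3.141, 0.001, -3.137]
ft_force: [0.4, -0.5, -0.7]
finger_gap: 0.0002
gripper_force: 0.0
```

Emit:
{"name": "apply_moves", "arguments": {"series": [{"linear": [0,-0.05,0],"angular": [0,0,0],"jaw": 1},{"linear": [0,-0.05,0],"angular": [0,0,0],"jaw": 1},{"linear": [0,0,0],"angular": [0,0,0],"jaw": 1}]}}

```text
clock: 10.72
ee_pos: [0.4813, -0.2147, 0.0836]
orientation: [-3.138, 0.001, 3.134]
ft_force: [0.1, 0.4, -0.3]
finger_gap: 0.0003
gripper_force: 0.0
```

```bash
python3 - <<'E'
from h import *
o=ctrl.observe();print(o['clock'],o['ee_pos'],o['ft_force'])
snap('top','t5.png');snap('side','s5.png')
B=cv2.resize(cv2.imread('pics/t5.png')[120:245,290:410],None,fx=4,fy=4,interpolation=cv2.INTER_CUBIC)
A=cv2.resize(cv2.imread('pics/s5.png')[165:290,270:345],None,fx=4,fy=4,interpolation=cv2.INTER_CUBIC)
cv2.imwrite('pics/c5.png',np.hstack([B,A]));print(A.shape,B.shape)
E
```

```text
10.725 [ 0.48127184 -0.21473516  0.08355132] [ 0.13912745  0.39371256 -0.31730946]
(500, 300, 3) (500, 480, 3)
```

View pics/c5.png

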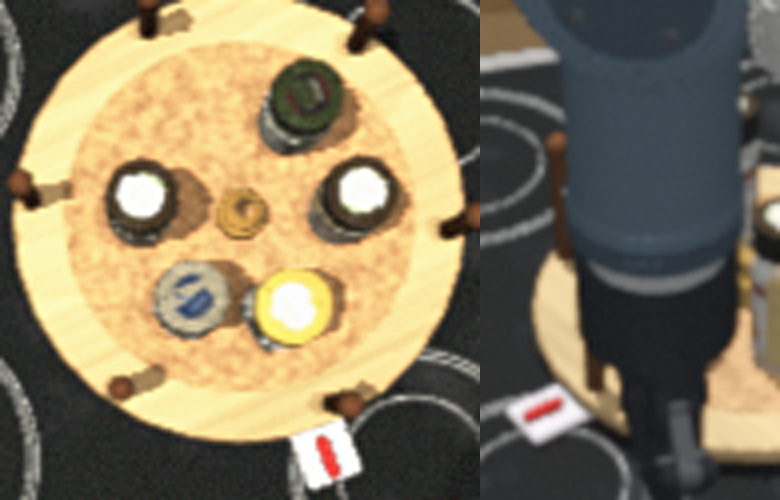

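In the top crop the gold cap is at (294,307), the marker at (328,456), and the pegs at (351,403), (120,387) and (21,184). The arm hides the side view.

```bash
python3 - <<'E'
from h import *
c=np.array([.5905,.0197]); an=lambda p:np.degrees(np.arctan2(p[1]-c[1],p[0]-c[0]))
for p,a0 in [((351,403),-145.8),((120,387),153.9),((21,184),93.9)]:
    a=an(c2w(np.array(p)+80,.107)); print(a,a-a0)
g=c2w((374,387),.096); print(g,an(g),np.hypot(*(g[:2]-c)),an(c2w((408,536),.008)))
E
```

```text
-152.25134977447652 -6.451349774476512
146.73045175686985 -7.169548243130151
87.1882336949216 -6.711766305078399
[ 0.53322257 -0.00710388  0.096     ] -154.92200954465218 0.0632388527751686 -158.0166104471625
```

Emit:
{"name": "apply_moves", "arguments": {"series": [{"linear": [0,0,-0.05],"angular": [0,0,0],"jaw": 1},{"linear": [0,0,-0.05],"angular": [0,0,0],"jaw": 1},{"linear": [0.03,-0.05,-0.05],"angular": [0,0,0],"jaw": 1},{"linear": [0.03,-0.05,-0.05],"angular": [0,0,0],"jaw": 1},{"linear": [0,0,0],"angular": [0,0,0],"jaw": 1}]}}

```text
clock: 11.45
ee_pos: [0.433, -0.2935, 0.2679]
orientation: [-3.137, 0.005, 3.137]
ft_force: [0.1, 0.7, -0.5]
finger_gap: -0.0001
gripper_force: 0.0
```

```bash
python3 - <<'E'
from h import *
o=ctrl.observe();print(o['clock'],o['ee_pos'])
snap('side','s6.png')
cv2.imwrite('pics/s6v.png',cv2.imread('pics/s6.png'))
print(proj('side',[[.5905,.0197,.06],[.4477,-.0371,.008]]), proj('top',[[.5905,.0197,.06]]))
E
```

```text
11.45 [ 0.43303535 -0.29354369  0.26794716]
[[336.80600647 225.20837576]
 [284.54747689 266.89786022]] [[350.33666636 172.00507768]]
```

View pics/s6v.png

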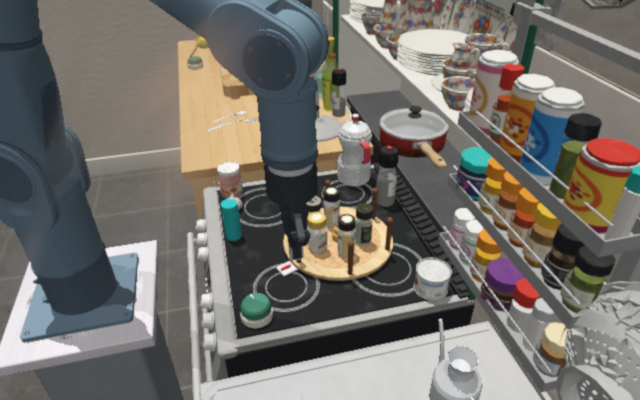

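Both views agree that it is nearly there. Next I'll measure the cap centre more precisely with a colour mask in the before and after pictures.

```bash
python3 - <<'E'
from h import *
snap('top','t6.png')
def blob(f,lo,hi,box):
    x,y,X,Y=box; i=cv2.imread('pics/'+f)[y:Y,x:X]; k=6; i=cv2.resize(i,None,fx=k,fy=k,interpolation=cv2.INTER_CUBIC)
    m=cv2.inRange(cv2.cvtColor(i,cv2.COLOR_BGR2HSV),lo,hi); cs=cv2.findContours(m,cv2.RETR_EXTERNAL,2)[0]
    q=max(cs,key=cv2.contourArea); h=cv2.convexHull(q); (u,v),r=cv2.minEnclosingCircle(h); e=cv2.fitEllipse(h)
    g=lambda a,b:np.array([(a+.5)/k-.5+x,(b+.5)/k-.5+y])
    return g(*e[0]),np.array(e[1])/k,g(u,v)
Y=((22,140,110),(34,255,255)); W=(335,125,365,155)
T=np.radians
res={}
for f in('top0.png','t4.png','t5.png','t6.png'):
    b=blob(f,*Y,(300,120,400,225)); w=ray('top',b[0],.096); res[f]=w; print(f,b,w)
rd=blob('t6.png',(0,140,120),(8,255,255),(355,220,390,250)); mk=ray('top',rd[0],.008); print('mark',rd[0],mk)
for c in ([.5905,.0197],[.5917,.0195],[.589,.02]):
    c=np.array(c); an=lambda p:np.degrees(np.arctan2(p[1]-c[1],p[0]-c[0])); print(c,[(an(w).round(1),np.hypot(*(w[:2]-c)).round(4)) for w in res.values()],an(mk))
# circle centre from known rotations: top0 -> t4 (-157.3) , t5 (-164.1): solve centre seen by the cap itself
R=lambda a:np.array([[np.cos(T(a)),-np.sin(T(a))],[np.sin(T(a)),np.cos(T(a))]])
A=[];B=[]
for f,a in(('t4.png',-157.3),('t5.png',-164.1)):
    A.append(np.eye(2)-R(a));B.append(res[f][:2]-R(a)@res['top0.png'][:2])
c=np.linalg.lstsq(np.vstack(A),np.hstack(B),rcond=None)[0]; print('cap centre',c,[np.degrees(np.arctan2(w[1]-c[1],w[0]-c[0])) for w in res.values()])
E
```

```text
top0.png (array([349.11172994, 140.14061228]), array([18.28729375, 19.23841604]), array([349.08092244, 140.3275528 ])) [0.65741071 0.02606554 0.096     ]
t4.png (array([365.73720296, 194.87720235]), array([18.61359151, 19.53166835]), array([365.63388062, 194.96721395])) [ 0.53665106 -0.01279381  0.096     ]
t5.png (array([362.72718302, 196.28468831]), array([18.67185974, 19.53851446]), array([362.82757568, 196.57424418])) [ 0.53340214 -0.00622562  0.096     ]
t6.png (array([362.72506714, 196.26617432]), array([18.73811722, 19.48051325]), array([362.66684469, 196.36095174])) [ 0.53344283 -0.00622027  0.096     ]
mark [371.56661987 233.66625722] [ 0.44821931 -0.03755693  0.008     ]
[0.5905 0.0197] [(np.float64(5.4), np.float64(0.0672)), (np.float64(-148.9), np.float64(0.0629)), (np.float64(-155.6), np.float64(0.0627)), (np.float64(-155.6), np.float64(0.0627))] -158.07904156615726
[0.5917 0.0195] [(np.float64(5.7), np.float64(0.066)), (np.float64(-149.6), np.float64(0.0638)), (np.float64(-156.2), np.float64(0.0637)), (np.float64(-156.2), np.float64(0.0637))] -158.31412368608426
[0.589 0.02 ] [(np.float64(5.1), np.float64(0.0687)), (np.float64(-147.9), np.float64(0.0618)), (np.float64(-154.7), np.float64(0.0615)), (np.float64(-154.7), np.float64(0.0614))] -157.76323727864641
cap centre [0.59314135 0.01866644] [np.float64(6.56734075054672), np.float64(-150.88593846310212), np.float64(-157.37954327119758), np.float64(-157.37004894593525)]
```

The gold jar is 1–2° short by every estimate, so one small, slow nudge of about 3 mm remains. I'll retrace the same path.

Emit:
{"name": "apply_moves", "arguments": {"series": [{"linear": [-0.025,0.039,0.046],"angular": [0,0,0],"jaw": 1},{"linear": [-0.024,0.039,0.046],"angular": [0,0,0],"jaw": 1},{"linear": [0,0,0.046],"angular": [0,0,0],"jaw": 1},{"linear": [0,0,0.046],"angular": [0,0,0],"jaw": 1},{"linear": [0,0,0],"angular": [0,0,0],"jaw": 1}]}}

```text
clock: 12.18
ee_pos: [0.4775, -0.2115, 0.0806]
orientation: [3.137, -0.009, -3.138]
ft_force: [0.2, -0.5, 1.0]
finger_gap: -0.0001
gripper_force: 0.0
```

Emit:
{"name": "apply_moves", "arguments": {"series": [{"linear": [0,0.05,0],"angular": [0,0,0],"jaw": 1},{"linear": [0,0.05,0],"angular": [0,0,0],"jaw": 1},{"linear": [0,0.035,0],"angular": [0,0,0],"jaw": 1},{"linear": [0,0.01,0],"angular": [0,0,0],"jaw": 1},{"linear": [0,0,0],"angular": [0,0,0],"jaw": 1}]}}

```text
clock: 12.8
ee_pos: [0.4812, -0.0697, 0.0853]
orientation: [-3.142, 0.002, -3.14]
ft_force: [0.2, -1.1, 0.7]
finger_gap: 0.0001
gripper_force: 0.0
```

Emit:
{"name": "apply_moves", "arguments": {"series": [{"linear": [0,0.004,0],"angular": [0,0,0],"jaw": 1},{"linear": [0,0.004,0],"angular": [0,0,0],"jaw": 1},{"linear": [0,0.003,0],"angular": [0,0,0],"jaw": 1},{"linear": [0,0.003,0],"angular": [0,0,0],"jaw": 1},{"linear": [0,0.002,0],"angular": [0,0,0],"jaw": 1}]}}

```text
clock: 13.42
ee_pos: [0.48, -0.0543, 0.0842]
orientation: [-3.141, -0.001, 3.142]
ft_force: [-1.7, -1.1, 0.5]
finger_gap: 0.0002
gripper_force: 0.6
```

Emit:
{"name": "apply_moves", "arguments": {"series": [{"linear": [0,0,0],"angular": [0,0,0],"jaw": 1},{"linear": [0,0,0],"angular": [0,0,0],"jaw": 1}]}}

```text
clock: 13.68
ee_pos: [0.4806, -0.054, 0.0844]
orientation: [3.141, 0.0, -3.141]
ft_force: [0.1, -0.1, 0.6]
finger_gap: 0.0001
gripper_force: 0.0
```

Emit:
{"name": "apply_moves", "arguments": {"series": [{"linear": [0,-0.01,0],"angular": [0,0,0],"jaw": 1},{"linear": [0,-0.04,0],"angular": [0,0,0],"jaw": 1},{"linear": [0,-0.05,0],"angular": [0,0,0],"jaw": 1},{"linear": [0,-0.05,0],"angular": [0,0,0],"jaw": 1},{"linear": [0,0,-0.05],"angular": [0,0,0],"jaw": 1}]}}

```text
clock: 14.3
ee_pos: [0.4767, -0.2092, 0.132]
orientation: [-3.141, -0.007, 3.134]
ft_force: [0.5, 1.2, 0.8]
finger_gap: -0.0001
gripper_force: 0.0
```

Emit:
{"name": "apply_moves", "arguments": {"series": [{"linear": [0,0,-0.05],"angular": [0,0,0],"jaw": 1},{"linear": [0,0,0],"angular": [0,0,0],"jaw": 1},{"linear": [0,0,0],"angular": [0,0,0],"jaw": 1}]}}

```text
clock: 14.68
ee_pos: [0.48, -0.2045, 0.184]
orientation: [-3.142, -0.0, 3.141]
ft_force: [0.2, 0.3, -0.2]
finger_gap: -0.0
gripper_force: 0.0
```

```bash
python3 - <<'E'
from h import *
o=ctrl.observe();print(o['clock'],o['ee_pos'])
snap('top','t7.png')
x,y,k=300,120,6
i=cv2.resize(cv2.imread('pics/t7.png')[120:225,300:400],None,fx=k,fy=k,interpolation=cv2.INTER_CUBIC)
m=cv2.inRange(cv2.cvtColor(i,cv2.COLOR_BGR2HSV),(22,140,110),(34,255,255))
e=cv2.fitEllipse(cv2.convexHull(max(cv2.findContours(m,cv2.RETR_EXTERNAL,2)[0],key=cv2.contourArea)))
w=ray('top',((e[0][0]+.5)/k-.5+x,(e[0][1]+.5)/k-.5+y),.096);print(w)
for c in([.5905,.0197],[.5917,.0195],[.5931,.0187]):print(np.degrees(np.arctan2(w[1]-c[1],w[0]-c[0])))
cv2.imwrite('pics/c7.png',cv2.resize(cv2.imread('pics/t7.png')[70:300,190:460],None,fx=2.5,fy=2.5,interpolation=cv2.INTER_CUBIC))
E
```

```text
14.675 [ 0.47996401 -0.20449716  0.18399492]
[ 0.53256833 -0.00390765  0.096     ]
-157.82868689207933
-158.40354883685964
-159.52011303435376
```

View pics/c7.png

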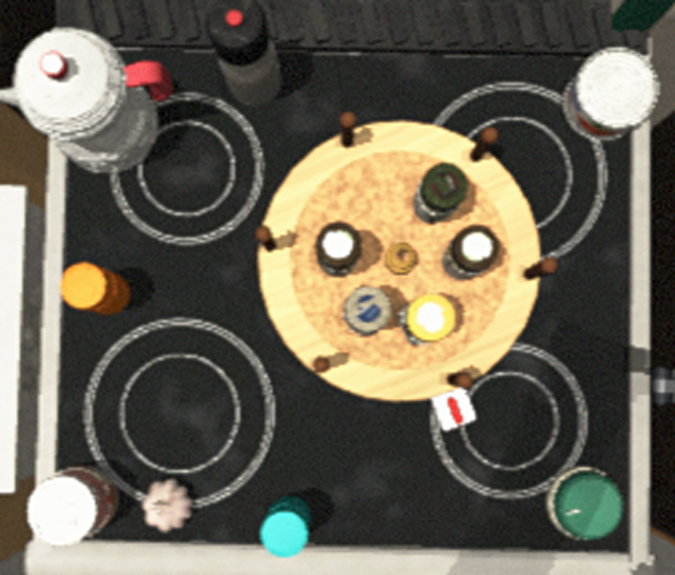

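The gold cap at (432,316) now lies on the line from the knob (400,258) to the red marker (454,408), at about -158.4° against -158.2° for the marker. All the jars are upright, nothing else has moved, and the arm is clear.

```bash
python3 -c "
from bench import workorder; print(workorder.sign_off())"
```

```text
the job is handed in; nothing more can be done
None
```

The gold-capped jar now stands at the front, in line with the red marker to within about 1–2° by camera; the turntable is still, all jars are upright, nothing else on the cooktop moved, and the job was handed in at about 15 s (sign-off gave no verdict).

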